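Shut the griddle's grease drawer and hold its guard rail up for bolting

TASK

Push the griddle's open grease drawer fully home until its catch snaps in. Then pick up the bent guard rail from the bench and hold it up level against the griddle's front panel, above the drawer, with the slots of its two end tabs centred over the two threaded inserts and both tabs flat on the panel, so that I can bolt it on: press it there with a steady push of about 12 N, never ramming the panel, leave the dish of bolts, screwdriver, squeeze bottle and basin where they are, and finish while still holding and pressing it.

Things in the scene. Friction and masses are not known exactly. Their poses are not given: they have to be found in the camera images.
- drawer (a joint): grease drawer of the griddle, in m: 0 is fully home, it grows as the drawer comes out (at most 0.2) along the outward normal of the griddle's front panel. A sprung ball catch resists over the last 12 mm (about 10 N at the most) and from about 5 mm on pulls the drawer home.
- drawer_pull (a point): middle of the drawer's bar pull: a round dark bar, about 140 long and 11 thick, level and parallel to the panel, 35 mm off the drawer's front (a steel plate 288 wide, 62 high, 12 thick that lies on the panel when home). 72 mm above the bench; moves with the drawer. Axes as panel_mid.
- panel_mid (a point): point on the outer face of the griddle's fixed, upright front panel, midway between the two inserts, 140 mm above the bench. Axes: x points level INTO the panel (the way to press), y along the panel, z up. The panel strip spans 106 to 168 mm above the bench; a black thermostat knob, 17 mm radius, 22 mm proud, sits 182 mm to either side of this point.
- insert_left (a point): threaded insert (small brass ring with a dark hole) flush in the panel, 125 mm to the +y side of panel_mid at the same height. Axes as panel_mid.
- insert_right (a point): the same, 125 mm to the -y side of panel_mid. Axes as panel_mid.
- griddle: the fixed stainless countertop griddle: 440 wide, 400 deep, 176 high at the front edge, black cast plate and a splash guard (to 240 high, from 100 mm behind the front) on top. Origin on the bench under its middle, 200 mm behind the front panel; axes as panel_mid.
- rail: loose guard rail: aluminium strap 40 mm high, hat-shaped, about 0.5 kg, lying on edge on the bench the way up it is fitted. A straight bar 210 long, 10 thick; legs run 60 mm back from its ends to two out-turned tabs, 6 thick, each with a slot 24 x 18; 295 over all. Origin under the middle of the tabs' back plane; x from the bar to the tabs' backs (the way to press), y along it, z up.
- rail_bar (a point): centre of the rail's straight bar (half-way up its 40 mm height, in the middle of its 10 mm thickness), the place to grip from above: 55 mm in front of the tabs' back faces. Axes as the rail.
- tab_left (a point): centre of the slot in the tab at the rail's +y end, on the tab's back face. Goes on insert_left. Axes as the rail.
- tab_right (a point): centre of the slot in the tab at the rail's -y end, on the tab's back face. Goes on insert_right. Axes as the rail.
- dish: bystander: small steel dish with bolts, 84 across, 28 high; origin at its underside
- driver: bystander: screwdriver with a black handle, 210 long, lying on the bench; origin at its underside
- bottle: bystander: white squeeze bottle, 68 across, 206 high; origin at its underside
- basin: bystander: yellow enamel basin, 260 across, 115 high; origin at its underside

How it is judged:
On the way, in this order (a step that is already met when the one before it is completed fails the run):
1. the grease drawer is home and caught, the rail still lying on the bench (value of joint drawer below 0.003 m and height (world z) of rail below 0.03 m), for 0.3 s.
2. the rail is held over the inserts, both tabs on the panel, pressed with 6 to 20 N (x of tab_left in the frame of insert_left between -0.004 and 0.004 m and y of tab_left in the frame of insert_left between -0.008 and 0.008 m and z of tab_left in the frame of insert_left between -0.006 and 0.006 m and x of tab_right in the frame of insert_right between -0.004 and 0.004 m and y of tab_right in the frame of insert_right between -0.008 and 0.008 m and z of tab_right in the frame of insert_right between -0.006 and 0.006 m and contact force between rail and griddle between 6 and 20 N and contact force between the fingers and rail above 2 N and angle between the z axis of rail and the z axis of griddle, either way round below 0.07 rad and linear speed of rail below 0.02 m/s), for 0.5 s.
At the end, for the whole second after the job is handed in: For the whole last second the fingers hold the rail in the air, still, each slot centre within 8 mm sideways and 6 mm in height of its insert, both tabs' backs flat on the panel (4 mm, 0.07 rad), pressed on the griddle with 6 to 20 N, and the drawer is home (within 3 mm) (all of step 2 and value of joint drawer below 0.003 m); the arm keeps its last pose, push and grip.
It fails at once if the rail is rammed against the griddle (over 45 N) (contact force between rail and griddle above 45 N).
It fails at once if a bystander is shifted by more than 30 mm (distance of any of dish, driver, bottle, basin from where it was at the start of the episode above 0.03 m).
It also fails if it takes over 72 s, if anything falls off the work surface, if the arm or the gripper's body presses on something with over 40 N, if the wrist force passes 120 N, or if a joint passes its speed limit or range.

ROBOT

A 6-joint arm with a two-finger parallel gripper is mounted at the origin on the work surface. World frame = base frame: x ahead of the robot, y to its left, z up, the work surface at z = 0. Lengths are in m, angles in rad, forces in N, time in s.
With the tool pointing down it reaches from about 0.325 to 0.775 m from the base axis. Payload 9.3 kg.
Tool frame: the origin (TCP) lies midway between the tips of the shut fingers; the grasp point (between the pads) lies 19 mm behind it; z points along the fingers, y is the direction in which the jaws open and shut (so a half turn about z gives the same grasp; the last joint's range is limited). The gripper opens to 85 mm and grips with 20 to 120 N. Pads are 22 mm wide; open, the fingers measure 114 mm over their backs; the gripper's body (76 mm by 85 mm) begins 54 mm behind the grasp point. The pads swing forward as they close: fully open they stand 13 mm farther back than shut.
Start: joints at [-1.265, 0.259, 0.021, 1.334, 0, 1.418], TCP at [0.244, -0.493, 0.231] pointing down, gripper open.
Joint ranges: [-3.04, 3.04], [-0.91, 1.82], [-1.04, 1.36], [-1.92, 1.95], [-1.52, 1.45], [-3.14, 3.14]. Speed limits (rad/s): [2.22, 2.22, 2.79, 3.14, 3.14, 3.14].

INTERFACE

Orientations are given as a unit quaternion [x, y, z, w].
In Python, from cell import read_state, camera, camera_params, sign_off gives the robot as it stands. The module is installed in compiled form; this text tells all that it offers.
- The arm moves only by the tool carry_out, never from a script. Its argument "targets" is a list of rows, each a list of 3 entries, a list of its own where there are three numbers: the shift along the tool's x, y, z in mm, then the turn, a rotation vector about the tool's x, y, z in degrees, then the opening, from 0 (shut) to 1 (fully open). In form: [[[x, y, z], [rx, ry, rz], hand], ...]. A call has exactly 10 rows; each row shifts and turns the commanded pose from where the row before left it, along the tool's axes as they then stand; what a row does not reach is not made up. A row lasts 1/12 s, in which the tool goes at most 41.7 mm and 7.16 degrees, less where a joint would pass 70% of its speed; a pose out of reach is approached as far as the arm can. A call is refused whole if a number of a shift passes 41.7 or a number of a turn 7.16, either way. A call with a gripper value outside its range is refused whole. The fingers move at their own pace and stop on an object; "squeeze" is the grip in N (left out, the last holds). Time passes only in rows, so rows that do not move let the fingers close, or fill a call up. It gives the time, the measured TCP pose, the force and the opening at its end, in the units of the state.
- read_state(): the state, without advancing time (a new reading comes with each control period).
- camera(name): name is "side" or "top"; returns (picture, depth): 420x560x3 uint8, red, green, blue; 420x560 float32, m along the optical axis (not along the pixel's ray), 0 where there is no reading.
- camera_params(name): a dict with "K" (3x3 intrinsics, pixels), "D" ([k1, k2, p1, p2, k3] as OpenCV has them; the pictures are not rectified), "R" (3x3) and "t" (3): a world point X has camera coordinates R X + t. Camera axes: x right, y down, z forward; pixel columns grow to the right and rows downward; lengths in m; the calibration is good to about 2 mm. A picture is of the moment at which its call begins. camera_params takes no time and is no camera call.
- sign_off(): hands the job in, once; it reports no verdict.
The state is a dict: "clock": time; "qpos": joint angles; "qvel": joint speeds; "joint_torque": joint torques, N m; "tcp_pos": TCP position; "eef_rot": TCP orientation; "ft_force": force on the tool from outside, world axes, zero at the start; "torque": the same for the moment, N m; "finger_gap": opening from 0.0 (shut) to 1.0 (fully open).
Only numpy, scipy, OpenCV 4.12 (cv2) and the standard library are available. Lean on these libraries where they do the work, as an engineer would, in place of code of your own. Each camera call takes 0.05 s, during which the arm holds its last target. There are 200 camera calls.

## Working session

There is one attempt and no reset: what is moved stays moved. The work goes in short steps, Python scripts to look and compute and a tool call to move; the robot and the scene stay as the last step left them, time stands still between calls to the robot, and variables do not carry over. Pictures are saved under pics/ and viewed, about 8 in all and at most 12, crops included, and the job is handed in when it is done.

Besides the shell and the picture viewer there is one more tool, called by a JSON object that holds its "name" and its "arguments", one argument or row to a line. carry_out: Moves the arm, as the interface text tells. Its arguments: {"type":"object","properties":{"targets":{"type":"array","items":{"type":"array"}},"squeeze":{"type":"number"}},"required":["targets"]}

```bash
mkdir -p pics
cat > h.py <<'E'
import numpy as np, cv2
from cell import *
def grab(n,f):
    im,d=camera(n); cv2.imwrite(f'pics/{f}.png',im[:,:,::-1]); np.savez(f'pics/{f}.npz',im=im,d=d); return im,d
def ray(n,uv):
    p=camera_params(n); K,D,R,t=[np.array(p[k],float) for k in('K','D','R','t')]
    u=cv2.undistortPoints(np.array(uv,float).reshape(-1,1,2),K,D).reshape(-1,2)
    return -R.T@t, np.c_[u,np.ones(len(u))]@R
def onz(n,uv,z):
    c,r=ray(n,uv); return c+r*((z-c[2])/r[:,2])[:,None]
def pts(n,d,uv):
    c,r=ray(n,uv); uv=np.array(uv).reshape(-1,2).astype(int); return c+r*d[uv[:,1],uv[:,0]][:,None]
def proj(n,X):
    p=camera_params(n); K,D,R,t=[np.array(p[k],float) for k in('K','D','R','t')]
    return cv2.projectPoints(np.array(X,float).reshape(-1,3),cv2.Rodrigues(R)[0],t,K,D)[0].reshape(-1,2)
E
python3 - <<'E'
from h import *
a,_=grab('top','top0'); b,_=grab('side','side0')
for n in('top','side'):
    p=camera_params(n); print(n,-np.array(p['R']).T@np.array(p['t']),np.array(p['R']).round(2).tolist(),p['K'][0][0])
print(read_state())
E
```

```text
top [ 0.44116061 -0.09311497  1.23220569] [[-0.01, -1.0, -0.0], [-0.99, 0.01, -0.12], [0.12, 0.0, -0.99]] 413.50444764930756
side [-0.24895687 -1.09404758  1.09040595] [[0.78, -0.62, 0.0], [-0.37, -0.46, -0.81], [0.51, 0.63, -0.59]] 516.7754637049784
{'clock': 0.1, 'qpos': array([-1.26459853e+00,  2.59171945e-01,  2.08338867e-02,  1.33370174e+00,
        5.31453101e-06,  1.41819608e+00]), 'qvel': array([-0.00200921, -0.00248415,  0.00107086, -0.00099543,  0.00107582,
       -0.00205866]), 'joint_torque': array([ 3.88960296e-03, -5.56695557e+01,  3.45071483e+01,  1.15491651e-02,
       -1.82496215e-04, -3.69545887e-06]), 'tcp_pos': array([ 0.24349981, -0.49288237,  0.23070555]), 'eef_rot': array([ 9.73803040e-01,  2.27392289e-01, -4.50523305e-05, -6.20108860e-04]), 'ft_force': array([-0.64418331,  0.63761469, -0.10622667]), 'torque': array([-0.02138859,  0.05212203,  0.01015687]), 'finger_gap': 0.9979900710336226}
```

View pics/top0.png

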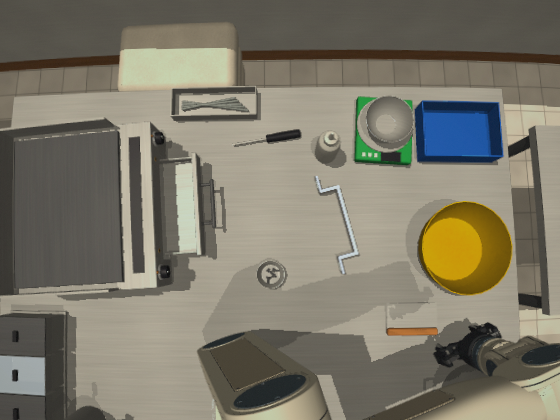

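View pics/side0.png

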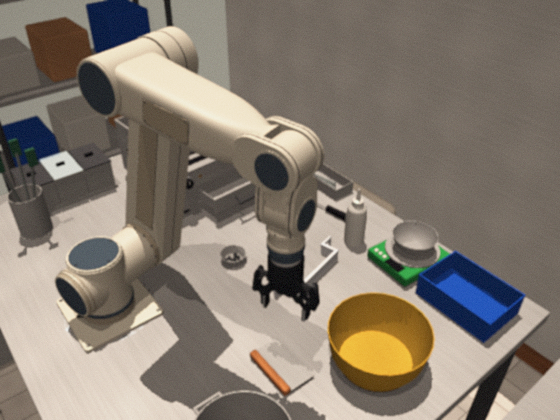

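Top view: griddle at left with its panel facing right, knobs near (160,137) and (165,271), drawer pull near (210,203). Rail runs from (317,180) to (342,268) with its tabs toward the griddle. The dish is at (271,274). Zooming in on the griddle and rail.

Run:
```python
from h import *
z=np.load('pics/top0.npz'); im,d=z['im'],z['d']
c=im[110:300,120:370,::-1]; cv2.imwrite('pics/crop1.png',cv2.resize(c,None,fx=3.15,fy=3.15,interpolation=cv2.INTER_CUBIC))
# height map rows across griddle front
uv=lambda v:[(u,v) for u in range(140,226,2)]
for v in (165,205,245):
    P=pts('top',d,uv(v)); print(v,[(u,*(p*1000).round().astype(int)) for (u,_),p in zip(uv(v),P)])
```

```text
165 [(140, np.int64(688), np.int64(290), np.int64(178)), (142, np.int64(689), np.int64(286), np.int64(174)), (144, np.int64(688), np.int64(279), np.int64(177)), (146, np.int64(688), np.int64(274), np.int64(176)), (148, np.int64(687), np.int64(267), np.int64(180)), (150, np.int64(688), np.int64(263), np.int64(175)), (152, np.int64(690), np.int64(261), np.int64(167)), (154, np.int64(694), np.int64(260), np.int64(151)), (156, np.int64(698), np.int64(260), np.int64(133)), (158, np.int64(703), np.int64(262), np.int64(112)), (160, np.int64(716), np.int64(274), np.int64(55)), (162, np.int64(718), np.int64(271), np.int64(45)), (164, np.int64(716), np.int64(262), np.int64(53)), (166, np.int64(716), np.int64(256), np.int64(54)), (168, np.int64(716), np.int64(251), np.int64(52)), (170, np.int64(716), np.int64(245), np.int64(51)), (172, np.int64(716), np.int64(238), np.int64(52)), (174, np.int64(716), np.int64(233), np.int64(52)), (176, np.int64(715), np.int64(227), np.int64(52)), (178, np.int64(714), np.int64(219), np.int64(57)), (180, np.int64(715), np.int64(215), np.int64(52)), (182, np.int64
[... 4805 characters left out ...]
np.int64(479), np.int64(147), np.int64(102)), (200, np.int64(479), np.int64(142), np.int64(103)), (202, np.int64(480), np.int64(142), np.int64(74)), (204, np.int64(481), np.int64(141), np.int64(51)), (206, np.int64(482), np.int64(145), np.int64(3)), (208, np.int64(482), np.int64(139), np.int64(0)), (210, np.int64(482), np.int64(133), np.int64(2)), (212, np.int64(482), np.int64(127), np.int64(-1)), (214, np.int64(482), np.int64(120), np.int64(4)), (216, np.int64(482), np.int64(115), np.int64(-1)), (218, np.int64(482), np.int64(109), np.int64(0)), (220, np.int64(482), np.int64(103), np.int64(0)), (222, np.int64(482), np.int64(97), np.int64(2)), (224, np.int64(482), np.int64(91), np.int64(-2))]
```

View pics/crop1.png

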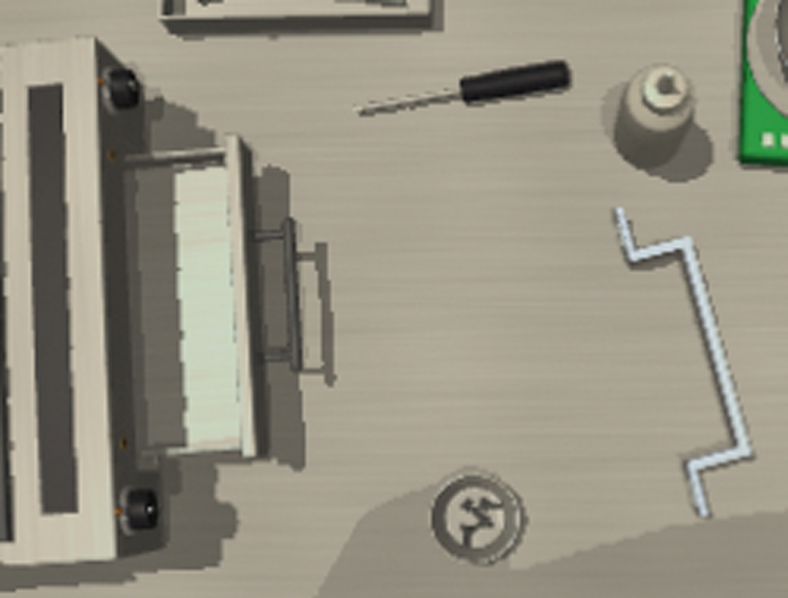

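Crop shows two brass dots, the inserts, at crop (111,155) and (123,442). The knobs are at (122,89) and (140,508), the pull bar at (293,295), and the rail is clear of everything. Measuring.

Run:
```python
from h import *
z=np.load('pics/top0.npz'); im,d=z['im'],z['d']
vv,uu=np.mgrid[130:280,140:175]; uv=np.c_[uu.ravel(),vv.ravel()]
P=pts('top',d,uv); m=(P[:,2]>.112)&(P[:,2]<.162)&(P[:,0]>.44)&(P[:,0]<.72); Q=P[m]
A=np.c_[Q[:,0],np.ones(len(Q))]; w=np.ones(len(Q),bool)
for _ in range(5):
    s=np.linalg.lstsq(A[w],Q[w,1],rcond=None)[0]; w=abs(A@s-Q[:,1])<.003
print('panel y=',s,'n',w.sum(),'ang',np.degrees(np.arctan(s[0])), 'zdep',np.polyfit(Q[w,2],(Q[:,1]-A@s)[w],1))
hsv=cv2.cvtColor(im,cv2.COLOR_RGB2HSV).astype(int); I=im.astype(int)
sub=(I[...,0]-I[...,2]>40); 
nl,lab,st,ce=cv2.connectedComponentsWithStats(sub[130:285,145:172].astype(np.uint8))
for k in range(1,nl):
    u=ce[k]+[145,130]; c,r=ray('top',[u]); 
    # intersect with panel plane y = s0 x + s1
    t=(s[0]*c[0]+s[1]-c[1])/(r[0,1]-s[0]*r[0,0]); print('orange',st[k,4],u,c+r[0]*t, 'z140', onz('top',[u],.14))
# bar pull
vv,uu=np.mgrid[170:240,203:218]; uv=np.c_[uu.ravel(),vv.ravel()]; P=pts('top',d,uv); B=P[(P[:,2]>.062)&(P[:,2]<.09)]
dk=uv[(P[:,2]>.05)&(P[:,2]<.09)]; print('bar',len(B),B.min(0),B.max(0),np.median(B,0))
# rail
vv,uu=np.mgrid[170:280,305:365]; uv=np.c_[uu.ravel(),vv.ravel()]; P=pts('top',d,uv); mm=(P[:,2]>.028)&(P[:,2]<.05)
mask=np.zeros(im.shape[:2],np.uint8); mask[uv[mm,1],uv[mm,0]]=1
nl,lab,st,ce=cv2.connectedComponentsWithStats(mask); k=1+np.argmax(st[1:,4]); print(st[k])
v,u=np.nonzero(lab==k); R=onz('top',np.c_[u,v],.04)[:,:2]
rr=cv2.minAreaRect((R*1000).astype(np.float32)); print('rail rect mm',rr); print(cv2.boxPoints(rr))
print('n',len(R),'mean',R.mean(0))
# fit bar line: points farthest along -y side in principal frame
np.save('pics/rail.npy',R)
```

```text
panel y= [0.06911567 0.21240514] n 580 ang 3.9537483079393123 zdep [ 0.01002859 -0.00138016]
orange 4 [151.5 135.5] [0.77222571 0.26577804 0.1641638 ] z140 [[0.77971586 0.27389777 0.14      ]]
orange 1 [155. 160.] [0.71005697 0.2614812  0.14026241] z140 [[0.71012159 0.26156642 0.14      ]]
orange 4 [156.75 272.  ] [0.40792783 0.24059935 0.16823868] z140 [[0.4070458  0.24945644 0.14      ]]
bar 238 [0.52983595 0.10506528 0.07066504] [0.66715365 0.14088833 0.0832185 ] [0.59527029 0.1141979  0.07715898]
[315 176  43  99 485]
rail rect mm ((543.5036010742188, -246.99781799316406), (295.31396484375, 61.681175231933594), 14.126270294189453)
[[ 392.78482 -253.12695]
 [ 407.83865 -312.9429 ]
 [ 694.2224  -240.86868]
 [ 679.1686  -181.05273]]
n 485 mean [ 0.54748526 -0.25517568]
```

{"name": "carry_out", "arguments": {
  "targets": [
    [[0,0,0],[0,0,-7.1],0],
    [[0,0,0],[0,0,-7.1],0],
    [[0,0,0],[0,0,-7.1],0],
    [[0,0,0],[0,0,-7.1],0],
    [[0,0,0],[0,0,-7.1],0],
    [[0,0,0],[0,0,-7.1],0],
    [[0,0,0],[0,0,-7.1],0],
    [[0,0,0],[0,0,-7.1],0],
    [[0,0,0],[0,0,-7.1],0],
    [[0,0,0],[0,0,-7.1],0]
  ]
}}

```text
clock: 0.93
tcp_pos: [0.2435, -0.493, 0.2309]
eef_rot: [0.658, 0.753, 0.0, -0.0]
ft_force: [-0.1, 0.2, -0.1]
finger_gap: 0.005
```

{"name": "carry_out", "arguments": {
  "targets": [
    [[0,0,0],[0,0,-7.1],0],
    [[0,0,0],[0,0,-7.1],0],
    [[0,0,0],[0,0,-7.1],0],
    [[0,0,0],[0,0,-7.1],0],
    [[0,0,0],[0,0,-7.1],0],
    [[0,0,0],[0,0,-7.1],0],
    [[0,0,0],[0,0,-7.1],0],
    [[0,0,0],[0,0,-7.1],0],
    [[0,0,0],[0,0,-7.1],0],
    [[0,0,0],[0,0,-7.1],0]
  ]
}}

```text
clock: 1.77
tcp_pos: [0.2435, -0.493, 0.2309]
eef_rot: [0.099, 0.995, 0.0, -0.0]
ft_force: [0.6, 0.2, 0.3]
finger_gap: 0.002
```

{"name": "carry_out", "arguments": {
  "targets": [
    [[0,0,0],[0,0,-5.25],0],
    [[0,0,0],[0,0,-5.25],0],
    [[0,0,0],[0,0,-5.25],0],
    [[-23.1,30.5,0],[0,0,0],0],
    [[-23.1,30.5,0],[0,0,0],0],
    [[-23.1,30.5,0],[0,0,0],0],
    [[-23.1,30.5,0],[0,0,0],0],
    [[-23.1,30.5,0],[0,0,0],0],
    [[-23.1,30.5,0],[0,0,0],0],
    [[-23.1,30.5,0],[0,0,0],0]
  ]
}}

```text
clock: 2.6
tcp_pos: [0.3903, -0.267, 0.2311]
eef_rot: [-0.035, 0.999, 0.0, -0.0]
ft_force: [0.5, -1.1, 0.3]
finger_gap: 0.001
```

{"name": "carry_out", "arguments": {
  "targets": [
    [[-23.1,30.5,0],[0,0,0],0],
    [[-23.1,30.5,0],[0,0,0],0],
    [[-23.1,30.5,0],[0,0,0],0],
    [[-23.1,30.5,0],[0,0,0],0],
    [[-23.1,30.5,0],[0,0,0],0],
    [[-23.1,30.5,0],[0,0,0],0],
    [[-23.1,30.5,0],[0,0,0],0],
    [[-23.1,30.5,0],[0,0,0],0],
    [[-23.1,30.5,0],[0,0,0],0],
    [[-23.1,30.5,0],[0,0,0],0]
  ]
}}

```text
clock: 3.43
tcp_pos: [0.5994, 0.0537, 0.231]
eef_rot: [-0.035, 0.999, -0.0, -0.0]
ft_force: [0.4, -0.7, 0.7]
finger_gap: -0.0
```

{"name": "carry_out", "arguments": {
  "targets": [
    [[0,0,35.2],[0,0,0],0],
    [[0,0,35.2],[0,0,0],0],
    [[0,0,35.2],[0,0,0],0],
    [[0,0,35.2],[0,0,0],0],
    [[0,0,35.2],[0,0,0],0],
    [[0,15,0],[0,0,0],0],
    [[0,10,0],[0,0,0],0],
    [[0,5,0],[0,0,0],0],
    [[0,5,0],[0,0,0],0],
    [[0,5,0],[0,0,0],0]
  ]
}}

```text
clock: 4.27
tcp_pos: [0.5967, 0.0921, 0.0565]
eef_rot: [-0.035, 0.999, -0.0, 0.001]
ft_force: [0.6, -0.7, 0.4]
finger_gap: 0.0
```

{"name": "carry_out", "arguments": {
  "targets": [
    [[0,7,0],[0,0,0],0],
    [[0,7,0],[0,0,0],0],
    [[0,7,0],[0,0,0],0],
    [[0,7,0],[0,0,0],0],
    [[0,7,0],[0,0,0],0],
    [[0,7,0],[0,0,0],0],
    [[0,7,0],[0,0,0],0],
    [[0,7,0],[0,0,0],0],
    [[0,7,0],[0,0,0],0],
    [[0,7,0],[0,0,0],0]
  ]
}}

```text
clock: 5.1
tcp_pos: [0.591, 0.1622, 0.0552]
eef_rot: [-0.035, 0.999, 0.0, -0.0]
ft_force: [1.5, -2.0, 0.9]
finger_gap: -0.001
```

{"name": "carry_out", "arguments": {
  "targets": [
    [[0,3,0],[0,0,0],0],
    [[0,3,0],[0,0,0],0],
    [[0,3,0],[0,0,0],0],
    [[0,3,0],[0,0,0],0],
    [[0,2,0],[0,0,0],0],
    [[0,2,0],[0,0,0],0],
    [[0,2,0],[0,0,0],0],
    [[0,2,0],[0,0,0],0],
    [[0,2,0],[0,0,0],0],
    [[0,1,0],[0,0,0],0]
  ]
}}

```text
clock: 5.93
tcp_pos: [0.5893, 0.1839, 0.0551]
eef_rot: [-0.035, 0.999, -0.0, -0.0]
ft_force: [0.6, -2.5, 0.1]
finger_gap: -0.003
```

{"name": "carry_out", "arguments": {
  "targets": [
    [[0,1,0],[0,0,0],0],
    [[0,1,0],[0,0,0],0],
    [[0,1,0],[0,0,0],0],
    [[0,1,0],[0,0,0],0],
    [[0,1,0],[0,0,0],0],
    [[0,1,0],[0,0,0],0],
    [[0,1,0],[0,0,0],0],
    [[0,1,0],[0,0,0],0],
    [[0,0,0],[0,0,0],0],
    [[0,0,0],[0,0,0],0]
  ]
}}

```text
clock: 6.77
tcp_pos: [0.5891, 0.1862, 0.0552]
eef_rot: [-0.033, 0.999, -0.006, -0.0]
ft_force: [-0.3, -34.6, 3.8]
finger_gap: 0.001
```

{"name": "carry_out", "arguments": {
  "targets": [
    [[0,-10,0],[0,0,0],0],
    [[0,-25,0],[0,0,0],0],
    [[0,-25,0],[0,0,0],0],
    [[0,-10,-35],[0,0,0],0.5],
    [[0,0,-35],[0,0,0],1],
    [[0,0,-35],[0,0,0],1],
    [[0,-40,0],[0,0,0],1],
    [[0,-40,0],[0,0,0],1],
    [[0,-40,0],[0,0,0],1],
    [[0,-40,0],[0,0,0],1]
  ]
}}

```text
clock: 7.6
tcp_pos: [0.6051, -0.0379, 0.1606]
eef_rot: [-0.036, 0.999, 0.0, 0.0]
ft_force: [0.7, -0.3, 0.5]
finger_gap: 0.973
```

Run:
```python
from h import *
im,d=grab('top','top1')
c=im[110:300,120:370,::-1]; cv2.imwrite('pics/crop2.png',cv2.resize(c,None,fx=3.15,fy=3.15,interpolation=cv2.INTER_CUBIC))
```

```text
(no output)
```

View pics/crop2.png

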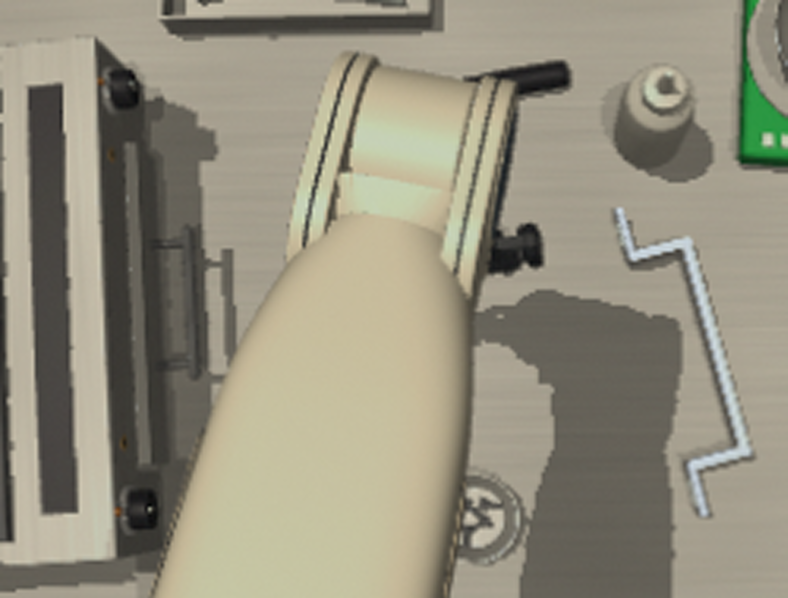

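Drawer is shut: its front plate lies on the panel, with the pull at crop (195,305). Inserts are still at (111,155) and (123,442), and the rail hasn't moved. Refining the panel midpoint.

Run:
```python
from h import *
z=np.load('pics/top0.npz'); z1=np.load('pics/top1.npz')
s=np.array([.06912,.21241]); a=np.arctan(s[0])
def onp(uv):
    c,r=ray('top',uv); t=(s[0]*c[0]+s[1]-c[1])/(r[:,1]-s[0]*r[:,0]); return c+r*t[:,None]
along=lambda P: P[...,0]*np.cos(a)+P[...,1]*np.sin(a)
for im in (z['im'],z1['im']):
  I=im.astype(float); red=I[...,0]-I[...,2]
  for (u0,v0) in((155,159),(159,250)):
    w=red[v0-3:v0+4,u0-3:u0+4]; b=np.median(w); ww=np.clip(w-b-8,0,None); vv,uu=np.mgrid[v0-3:v0+4,u0-3:u0+4]
    uv=[(ww*uu).sum()/ww.sum(),(ww*vv).sum()/ww.sum()]; P=onp([uv])[0]; print('insert',np.round(uv,2),P.round(4),'along',along(P).round(4),w.max())
# pull bar home
d=z1['d']; vv,uu=np.mgrid[165:240,172:188]; uv=np.c_[uu.ravel(),vv.ravel()]; P=pts('top',d,uv)
B=P[(P[:,2]>.066)&(P[:,2]<.088)]
al=along(B); nn=-B[:,0]*np.sin(a)+B[:,1]*np.cos(a); f=np.median(nn); k=abs(nn-f)<.006
print('bar along',al[k].min(),al[k].max(),'normal dist to panel', s[1]*np.cos(a)-f, len(B))
# plate top
vv,uu=np.mgrid[130:270,155:172]; uv=np.c_[uu.ravel(),vv.ravel()]; P=pts('top',d,uv)
nn=s[1]*np.cos(a)-(-P[:,0]*np.sin(a)+P[:,1]*np.cos(a)); k=(P[:,2]>.09)&(P[:,2]<.104)&(nn>.004)&(nn<.016)
al=along(P)[k]; print('plate',np.percentile(al,[0,1,99,100]),k.sum())
```

```text
insert [154.69 158.92] [0.7125 0.2617 0.1427] along 0.7288 43.0
insert [158.52 250.23] [0.4645 0.2445 0.1435] along 0.4802 40.0
insert [154.68 158.88] [0.7126 0.2617 0.1427] along 0.729 40.0
insert [158.5  250.26] [0.4644 0.2445 0.1436] along 0.4802 40.0
bar along 0.5351155980139116 0.6732226241340659 normal dist to panel 0.046277383228860075 218
plate [0.46433237 0.46632021 0.74722039 0.74891277] 267
```

{"name": "carry_out", "arguments": {
  "targets": [
    [[10.2,-32.7,0],[0,0,0],1],
    [[10.2,-32.7,0],[0,0,0],1],
    [[10.2,-32.7,0],[0,0,0],1],
    [[10.2,-32.7,0],[0,0,0],1],
    [[10.2,-32.7,0],[0,0,0],1],
    [[10.2,-32.7,0],[0,0,0],1],
    [[10.2,-32.7,0],[0,0,0],1],
    [[0,0,0],[0,0,-5.1],1],
    [[0,0,0],[0,0,-5.1],1],
    [[0,0,0],[0,0,0],1]
  ]
}}

```text
clock: 8.48
tcp_pos: [0.5499, -0.2707, 0.16]
eef_rot: [-0.125, 0.992, 0.0, 0.0]
ft_force: [-1.0, 0.3, 0.0]
finger_gap: 0.998
```

Run:
```python
from h import *
s=read_state(); q=s['eef_rot']; a=2*np.arctan2(q[1],q[0]); print(s['tcp_pos'],np.degrees(a)%360)
d=np.array([.5496,-.2712,.008])-s['tcp_pos']; print('tool mm',1000*(d[0]*np.cos(a)+d[1]*np.sin(a)),1000*(d[0]*np.sin(a)-d[1]*np.cos(a)),-1000*d[2])
im,d=grab('side','side1'); cv2.imwrite('pics/s1.png',cv2.resize(im[100:340,150:450,::-1],None,fx=2.4,fy=2.4))
```

```text
[ 0.54988048 -0.27074558  0.16002986] 194.40079153207552
tool mm 0.38468323002061705 -0.37038831349811324 152.02985642316597
```

View pics/s1.png

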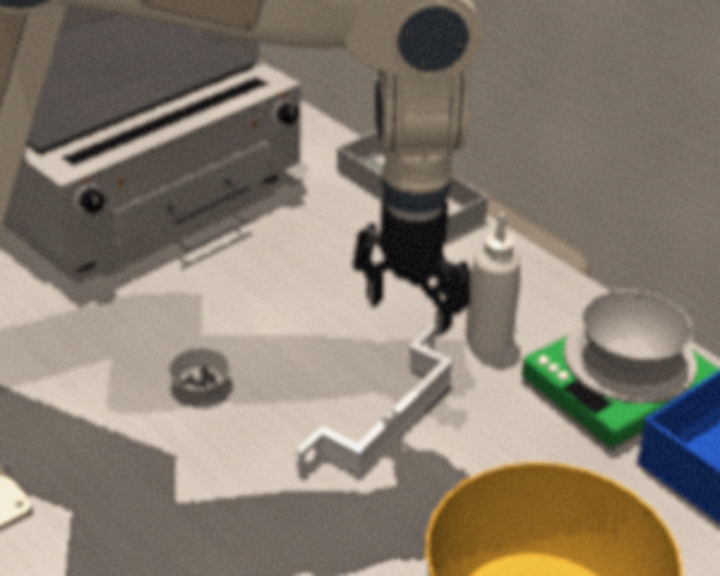

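The side view shows the drawer closed and the open gripper over the rail's bar, clear of the bottle. Descending to grip.

{"name": "carry_out", "arguments": {
  "targets": [
    [[0,0,36],[0,0,0.3],1],
    [[0,0,36],[0,0,0],1],
    [[0,0,36],[0,0,0],1],
    [[0,0,24],[0,0,0],1],
    [[0,0,12],[0,0,0],1],
    [[0,0,8],[0,0,0],1],
    [[0,0,0],[0,0,0],1],
    [[0,0,0],[0,0,0],0.4],
    [[0,0,0],[0,0,0],0.25],
    [[0,0,0],[0,0,0],0.15]
  ],
  "squeeze": 80
}}

```text
clock: 9.37
tcp_pos: [0.5507, -0.2707, 0.0096]
eef_rot: [-0.121, 0.993, -0.001, 0.001]
ft_force: [0.7, 1.2, 0.3]
finger_gap: 0.603
```

{"name": "carry_out", "arguments": {
  "targets": [
    [[0,0,0],[0,0,0],0],
    [[0,0,0],[0,0,0],0],
    [[0,0,0],[0,0,0],0],
    [[0,0,0],[0,0,0],0],
    [[0,0,0],[0,0,0],0],
    [[0,0,-10],[0,0,0],0],
    [[0,0,-20],[0,0,0],0],
    [[0,0,-30],[0,0,0],0],
    [[0,0,-30],[0,0,0],0],
    [[0,0,-30],[0,0,0],0]
  ]
}}

```text
clock: 10.2
tcp_pos: [0.5492, -0.2699, 0.1292]
eef_rot: [-0.121, 0.993, 0.001, -0.001]
ft_force: [1.4, -0.8, -4.6]
finger_gap: 0.1
```

Run:
```python
from h import *
s=read_state(); q=s['eef_rot']; a=2*np.arctan2(q[1],q[0]); print(s['tcp_pos'],q,np.degrees(a)%360,s['ft_force'],s['torque'])
im,d=grab('top','top2'); im2,_=grab('side','side2')
a=cv2.resize(im[150:300,280:400,::-1],None,fx=3.3,fy=3.3); b=cv2.resize(im2[180:330,220:340,::-1],None,fx=3.3,fy=3.3)
cv2.imwrite('pics/g2.png',np.hstack([a,b]))
```

```text
[ 0.54919984 -0.26985013  0.12921771] [-1.21281945e-01  9.92617469e-01  7.75930526e-04 -8.05095257e-04] 193.93219480571733 [ 1.36090945 -0.77808431 -4.5769972 ] [-0.13998309 -0.09952069 -0.023811  ]
```

View pics/g2.png

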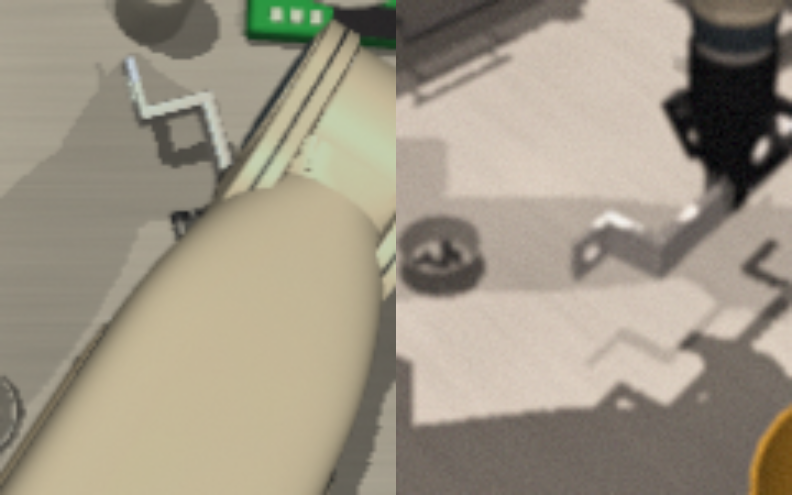

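Gripped at 0.10 opening, about 4.6 N of weight on the wrist, and the rail looks level. Carrying it to about 50 mm off the panel.

{"name": "carry_out", "arguments": {
  "targets": [
    [[0,20,0],[0,0,0],0],
    [[0,32,0],[0,0,0],0],
    [[0,32,0],[0,0,0],0],
    [[0,32,0],[0,0,0],0],
    [[0,32,0],[0,0,0],0],
    [[0,0,0],[0,0,3.3],0],
    [[0,0,0],[0,0,3.4],0],
    [[0,0,0],[0,0,3.3],0],
    [[-7,18,0],[0,0,0],0],
    [[-10,25,0],[0,0,0],0]
  ]
}}

```text
clock: 11.13
tcp_pos: [0.5273, -0.0832, 0.1271]
eef_rot: [-0.033, 0.999, 0.0, -0.001]
ft_force: [1.1, 1.0, -5.0]
finger_gap: 0.101
```

{"name": "carry_out", "arguments": {
  "targets": [
    [[-11,30,0],[0,0,0],0],
    [[-12,30,0],[0,0,0],0],
    [[-12,30,0],[0,0,0],0],
    [[-12,30,0],[0,0,0],0],
    [[-12,30,0],[0,0,0],0],
    [[-11,30,0],[0,0,0],0],
    [[-9,25,0],[0,0,0],0],
    [[-5,18,0],[0,0,0],0],
    [[0,0,0],[0,0,0],0],
    [[0,0,0],[0,0,0],0]
  ]
}}

```text
clock: 11.97
tcp_pos: [0.5959, 0.1465, 0.1267]
eef_rot: [-0.035, 0.999, -0.0, -0.001]
ft_force: [-0.2, -0.0, -5.8]
finger_gap: 0.101
```

Run:
```python
from h import *
s=read_state(); q=s['eef_rot']; print(s['tcp_pos'],q,np.degrees(2*np.arctan2(q[1],q[0]))%360,s['ft_force'],s['torque'])
a,d=grab('top','top3'); b,_=grab('side','side3')
A=cv2.resize(a[120:290,130:250,::-1],None,fx=3.3,fy=3.3); B=cv2.resize(b[120:290,120:240,::-1],None,fx=3.3,fy=3.3); 
cv2.imwrite('pics/g3.png',np.hstack([A,B]))
```

```text
[0.59588011 0.14650811 0.12669021] [-3.53473884e-02  9.99373999e-01 -1.61508087e-04 -1.46467539e-03] 184.0513607016668 [-0.24532119 -0.03669057 -5.83657118] [-0.12918876  0.01783367  0.05871096]
```

View pics/g3.png

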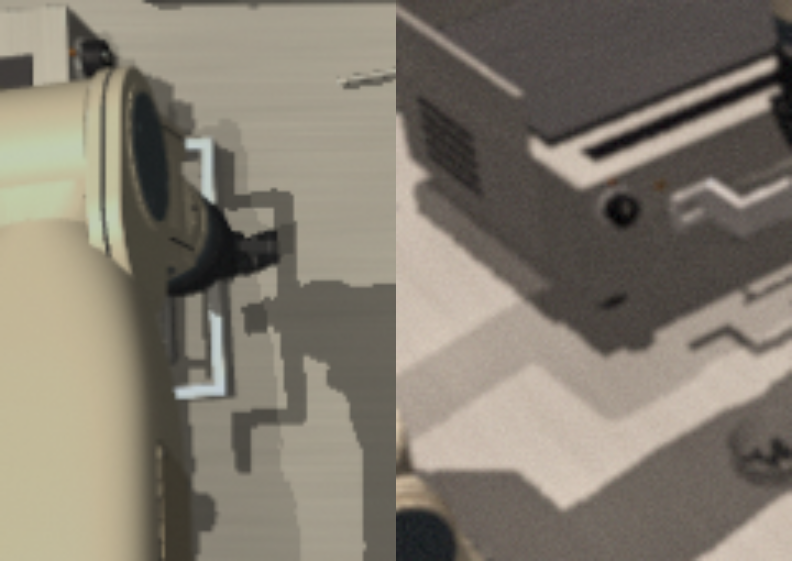

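Top view: the rail's bar and both outer corners show at crop (212,138) and (230,397), with the arm hiding the tabs. The side view has the left tab just right of the insert (660,185) and knob (622,208). Measuring the rail in the hand.

Run:
```python
from h import *
z=np.load('pics/top3.npz'); im,d=z['im'],z['d']; a=np.arctan(.06912)
vv,uu=np.mgrid[155:250,178:206]; uv=np.c_[uu.ravel(),vv.ravel()]; P=pts('top',d,uv)
m=(P[:,2]>.145)&(P[:,2]<.172)&(im[uv[:,1],uv[:,0]].min(1)>120)
mask=np.zeros(d.shape,np.uint8); mask[uv[m,1],uv[m,0]]=1
nl,lab,st,ce=cv2.connectedComponentsWithStats(mask); 
Q=onz('top',uv[m],np.median(P[m,2])); Z=P[m,2]; print(m.sum(),'z med',np.median(Z))
al=Q[:,0]*np.cos(a)+Q[:,1]*np.sin(a); n=.2119-(-Q[:,0]*np.sin(a)+Q[:,1]*np.cos(a))
print('along',np.sort(al)[[0,1,2,-3,-2,-1]],'n',np.sort(n)[[0,-3,-1]])
bar=n>np.sort(n)[-1]-.014
f=np.polyfit(al[bar],n[bar],1); print('bar slope rad',f[0],'n at .6047',np.polyval(f,.6047),'z slope along',np.polyfit(al,Z,1)[0],'bar z',np.median(Z[bar]))
for nm,k in(('far',al>.66),('near',al<.55)):
    print(nm,k.sum(),'zslope vs n',np.polyfit(n[k],Z[k],1),'z',np.median(Z[k]))
s=read_state()['tcp_pos']; print('tcp along',s[0]*np.cos(a)+s[1]*np.sin(a),'n',.2119-(-s[0]*np.sin(a)+s[1]*np.cos(a)))
# side: predicted left tab slot center & insert_left pixel
t=np.array([np.sin(a)*-1,np.cos(a),0]); 
def W(al,n,z): return np.array([al*np.cos(a)-(.2119-n)*np.sin(a),al*np.sin(a)+(.2119-n)*np.cos(a),z])
print('side px insert_left',proj('side',W(.4797,0,.14)),'tab_left pred',proj('side',W(.4797,.051,.139)))
```

```text
227 z med 0.1583448421006648
along [0.49991862 0.5001227  0.50032676 0.70966544 0.70990072 0.71013626] n [0.07088885 0.11082506 0.11109777]
bar slope rad 0.004261426049764483 n at .6047 0.10512530014925808 z slope along -0.007509264168887509 bar z 0.15821024662076844
far 90 zslope vs n [-0.05323417  0.16293934] z 0.15784431601502402
near 112 zslope vs n [-1.13330174e-04  1.58604243e-01] z 0.15857190592972648
tcp along 0.6046495642862185 n 0.10827583131483685
side px insert_left [[199.29351539 175.80122166]] tab_left pred [[208.11462979 182.06722721]]
```

{"name": "carry_out", "arguments": {
  "targets": [
    [[0,8,-0.5],[0,0,0],0],
    [[0,10,-0.5],[0,0,0],0],
    [[0,10,-0.5],[0,0,0],0],
    [[0,6,0],[0,0,0],0],
    [[0,4,0],[0,0,0],0],
    [[0,3,0],[0,0,0],0],
    [[0,2,0],[0,0,0],0],
    [[0,1,0],[0,0,0],0],
    [[0,0,0],[0,0,0],0],
    [[0,0,0],[0,0,0],0]
  ]
}}

```text
clock: 12.9
tcp_pos: [0.5938, 0.1893, 0.1297]
eef_rot: [-0.034, 0.999, -0.0, -0.0]
ft_force: [1.1, -0.3, -4.6]
finger_gap: 0.105
```

{"name": "carry_out", "arguments": {
  "targets": [
    [[0,0.5,0],[0,0,0],0],
    [[0,0.5,0],[0,0,0],0],
    [[0,0.5,0],[0,0,0],0],
    [[0,0.5,0],[0,0,0],0],
    [[0,0.5,0],[0,0,0],0],
    [[0,0.5,0],[0,0,0],0],
    [[0,0.5,0],[0,0,0],0],
    [[0,0.5,0],[0,0,0],0],
    [[0,0,0],[0,0,0],0],
    [[0,0,0],[0,0,0],0]
  ]
}}

```text
clock: 13.73
tcp_pos: [0.5935, 0.1935, 0.1298]
eef_rot: [-0.034, 0.999, -0.0, -0.0]
ft_force: [-0.1, -0.0, -4.3]
finger_gap: 0.104
```

{"name": "carry_out", "arguments": {
  "targets": [
    [[0,0.5,0.5],[0,0,0],0],
    [[0,0.5,0.5],[0,0,0],0],
    [[0,0.5,0],[0,0,0],0],
    [[0,0.5,0],[0,0,0],0],
    [[0,0.5,0],[0,0,0],0],
    [[0,0.5,0],[0,0,0],0],
    [[0,0,0],[0,0,0],0],
    [[0,0,0],[0,0,0],0],
    [[0,0,0],[0,0,0],0],
    [[0,0,0],[0,0,0],0]
  ]
}}

```text
clock: 14.57
tcp_pos: [0.5933, 0.1964, 0.1288]
eef_rot: [-0.034, 0.999, 0.0, 0.0]
ft_force: [-0.6, -0.2, -5.4]
finger_gap: 0.106
```

```bash
cat > m.py <<'E'
from h import *
import sys
f=sys.argv[1]; im,d=grab('top',f); a=np.arctan(.06912)
vv,uu=np.mgrid[155:250,158:206]; uv=np.c_[uu.ravel(),vv.ravel()]; P=pts('top',d,uv)
m=(P[:,2]>.145)&(P[:,2]<.172); n=.2119-(-P[:,0]*np.sin(a)+P[:,1]*np.cos(a)); m&=(n>.015)&(im[uv[:,1],uv[:,0]].min(1)>120)
Z=P[m,2]; Q=onz('top',uv[m],np.median(Z)); al=Q[:,0]*np.cos(a)+Q[:,1]*np.sin(a); n=.2119-(-Q[:,0]*np.sin(a)+Q[:,1]*np.cos(a))
print(m.sum(),'z med/mean',np.median(Z),Z.mean(),'along',np.sort(al)[[0,2,-3,-1]],'mid',(al.min()+al.max())/2,'n max',n.max())
bar=n>n.max()-.012; print('bar slope',np.polyfit(al[bar],n[bar],1)[0],'zslope along',np.polyfit(al,Z,1)[0],'zslope n',np.polyfit(n,Z,1)[0])
F=[]
s=read_state(); print(s['tcp_pos'],s['eef_rot'],s['ft_force'],s['torque'])
E
python3 m.py top4
```

```text
249 z med/mean 0.16036167224393827 0.1602783155650579 along [0.50064806 0.5010539  0.71082614 0.71106809] mid 0.6058580768513546 n max 0.06112070995306296
bar slope -0.0017532101383664735 zslope along 0.0007982514247968538 zslope n 0.002364578797880347
[0.59328992 0.19641196 0.12878163] [-3.43211948e-02  9.99410854e-01  1.87274533e-05 -1.54422273e-05] [ 0.41675464 -0.48754022 -5.06146141] [-0.07001817  0.01428054 -0.01043343]
```

Height, level and squareness are good, with about 1 mm of gap left. Correcting 0.8 mm along the panel and easing into contact.

{"name": "carry_out", "arguments": {
  "targets": [
    [[0.8,0,0],[0,0,0],0],
    [[0,0.4,0],[0,0,0],0],
    [[0,0.4,0],[0,0,0],0],
    [[0,0.4,0],[0,0,0],0],
    [[0,0.4,0],[0,0,0],0],
    [[0,0.4,0],[0,0,0],0],
    [[0,0,0],[0,0,0],0],
    [[0,0,0],[0,0,0],0],
    [[0,0,0],[0,0,0],0],
    [[0,0,0],[0,0,0],0]
  ]
}}

```text
clock: 15.45
tcp_pos: [0.5923, 0.1967, 0.1288]
eef_rot: [-0.034, 0.999, -0.001, -0.0]
ft_force: [-1.4, -9.1, -4.5]
finger_gap: 0.1
```

{"name": "carry_out", "arguments": {
  "targets": [
    [[0,0.3,0],[0,0,0],0],
    [[0,0.3,0],[0,0,0],0],
    [[0,0,0],[0,0,0],0],
    [[0,0,0],[0,0,0],0],
    [[0,0,0],[0,0,0],0],
    [[0,0,0],[0,0,0],0],
    [[0,0,0],[0,0,0],0],
    [[0,0,0],[0,0,0],0],
    [[0,0,0],[0,0,0],0],
    [[0,0,0],[0,0,0],0]
  ]
}}

```text
clock: 16.28
tcp_pos: [0.5923, 0.1967, 0.1288]
eef_rot: [-0.033, 0.999, -0.002, -0.0]
ft_force: [-1.0, -12.3, -2.7]
finger_gap: 0.107
```

```bash
python3 m.py top5
python3 - <<'E'
from h import *
b,_=grab('side','side5')
for i in range(3): print(read_state()['ft_force'].round(1)); camera('top')
cv2.imwrite('pics/g5.png',cv2.resize(b[130:260,160:330,::-1],None,fx=4.4,fy=4.4,interpolation=cv2.INTER_CUBIC))
a=np.arctan(.06912); W=lambda al,z:np.array([al*np.cos(a)-.2119*np.sin(a),al*np.sin(a)+.2119*np.cos(a),z])
print((proj('side',[W(.4797,.14),W(.7297,.14)])-[160,130])*4.4)
E
```

```text
254 z med/mean 0.16094133581714465 0.1608445248475343 along [0.49959749 0.4998004  0.70923127 0.70971181] mid 0.6046546470821321 n max 0.060852355292724564
bar slope -0.00019516054838660866 zslope along -0.001403101813937535 zslope n 0.01389778216339253
[0.59229325 0.19673589 0.12881429] [-3.34889456e-02  9.99437147e-01 -1.95795520e-03 -2.16573267e-04] [ -0.68328467 -12.24685697  -3.2451454 ] [-2.29075698  0.19630673  0.00752286]
[ -0.9 -12.8  -3.1]
[ -2.4 -12.7  -2.9]
[ -1.  -12.9  -3.7]
[[172.89146772 201.52537529]
 [418.459808    92.90908151]]
```

View pics/g5.png

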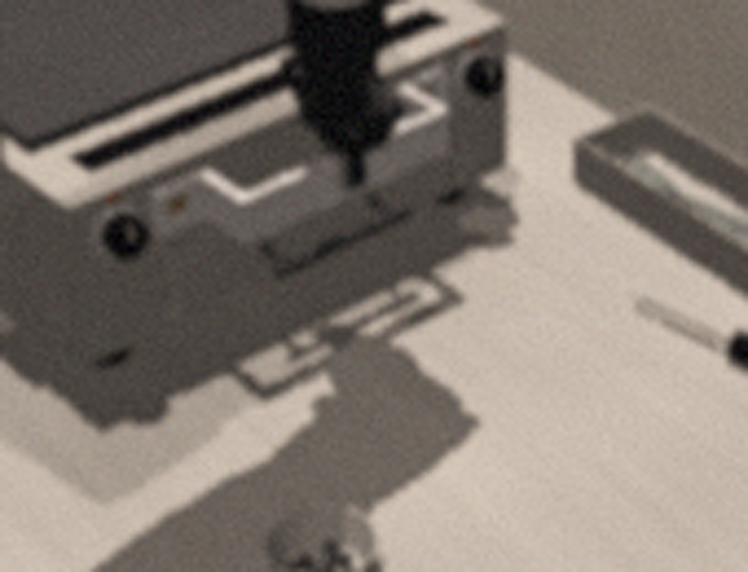

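The brass insert shows at crop (175,203) inside the left slot, on the predicted pixel (173,202). Both tabs are on the panel, the drawer is home, and the push is steady at about 12.5 N. Handing in.

```bash
python3 -c "
from cell import *
print(sign_off()); print(read_state()['ft_force'])"
```

```text
the job is handed in; nothing more can be done
None
the job is handed in; nothing more can be done
```

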